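Release a bottle warmer's scale tray with the pin

ROBOT

A 6-joint arm with a two-finger parallel gripper is mounted at the origin on the work surface. World frame = base frame: x ahead of the robot, y to its left, z up, the work surface at z = 0. Lengths are in mm, angles in rad, forces in N, time in s.
With the tool pointing down it reaches from about 350 to 875 mm from the base axis. Payload 4.2 kg.
Tool frame: the origin (TCP) lies between the finger pads; the fingertips stand 11 mm ahead of it and the grasp point (between the pads) lies 8 mm behind it; z points along the fingers, y is the direction in which the jaws open and shut (so a half turn about z gives the same grasp; the last joint's range is limited). The gripper opens to 85 mm and grips with 20 to 120 N. Pads are 22 mm wide; open, the fingers measure 114 mm over their backs; the gripper's body (76 mm by 85 mm) begins 54 mm behind the grasp point. The pads swing forward as they close: fully open they stand 13 mm farther back than shut.
Start: joints at [0.259, 0.385, 0.008, 0, -1.194, -0.259], TCP at [624.979, 0.025, 242.312] pointing down, gripper open.
Joint ranges: [-3.14, 3.14], [-1.21, 2.06], [-1.07, 1.41], [-3.16, 2.05], [-2.99, -0.16], [-3.1, 3.1]. Speed limits (rad/s): [2.79, 2.79, 3.14, 3.14, 3.14, 3.14].

INTERFACE

Orientations are given as a unit quaternion [x, y, z, w].
In Python, from bench import * gives the robot as it stands.
- The arm moves only by the tool servo_tool, never from a script. Its argument "rows" is a list of rows, each a list of 7 numbers: the opening, from 0 (shut) to 1 (fully open), then the shift along the tool's x, y, z in cm, then the turn, a rotation vector about the tool's x, y, z in degrees. A call has 1 to 12 rows; each row shifts and turns the commanded pose from where the row before left it, along the tool's axes as they then stand; what a row does not reach is not made up. A row lasts 1/10 s, in which the tool goes at most 50 mm and 8.59 degrees, less where a joint would pass 70% of its speed; a pose out of reach is approached as far as the arm can. A call is refused whole if a number of a shift passes 5 or a number of a turn 8.59, either way. A call with a gripper value outside its range is refused whole. The fingers move at their own pace and stop on an object; the grip force is fixed at half the most. Time passes only in rows, so rows that do not move let the fingers close. It gives the time, the measured TCP pose, the force and the opening at its end, in the units of the state.
- read_state(): the state, without advancing time (a new reading comes with each control period).
- get_image(name): name is "scene" or "side" or "wrist"; returns a dict with "image" (400x640x3 uint8, red, green, blue), "mtx" (3x3 intrinsics, pixels), "extrinsics" (4x4, takes a point from camera to world coordinates). Camera axes: x right, y up, looking along -z (the intrinsics and any distortion apply to the point x, -y, -z); pixel columns grow to the right and rows downward; lengths in mm; the calibration is good to about 2 mm. A picture is of the moment at which its call begins. There is no depth.
- job_done(): hands the job in, once; it reports no verdict.
The state is a dict: "clock": time; "joints": joint angles; "joint_vel": joint speeds; "joint_efforts": joint torques, N m; "position": TCP position; "ee_rot": TCP orientation; "contact_force": force on the tool from outside, world axes, zero at the start; "wrist_torque": the same for the moment, N m; "gripper_width": finger opening in mm.
Only numpy, scipy, OpenCV 4.12 (cv2) and the standard library are available. Lean on these libraries where they do the work, as an engineer would, in place of code of your own. Each camera call takes 0.05 s, during which the arm holds its last target. There are 200 camera calls.

TASK

The bottle warmer's scale tray needs cleaning and is held by a hidden spring catch: take the release pin from the drying rack, push it down the small hole in the warmer's top and feel for the catch until it lets go and the tray springs ajar, gently, since pressing the pin with more than 20 N breaks the catch. Put the pin back upright, fully seated in its hole in the rack, and pull the tray all the way out to its stop. Leave the toggle switch and everything else on the shelf as it is.

Things in the scene. Friction and masses are not known exactly. Their poses are not given: they have to be found in the camera images.
- warmer: white bottle warmer, fixed: a box-shaped base 200 x 140 x 72 mm (x, y, z) with an open round drum (radius 50, top at 135 mm) standing on its rear half. Origin: centre of the underside on the table; its front (tray side) faces its own -x, z is up.
- access_hole (a point): mouth of the round access hole, 8 mm wide, in the flat front deck (deck top 72 mm high, 6 mm thick; 50 mm in front of and 25 mm to the +y side of the warmer's centre). A hidden sprung catch pad 20 mm wide waits 17 to 31 mm straight below, varying. About 5 N at first touch, 8 to 9 N after 5 mm of travel, where it lets go (force drops 2 N); rigid stop at 9 mm. Over 20 N between pin and warmer breaks it.
- tray (a joint): how far the scale tray is out of the warmer, m: 0 shut and latched, about 0.015 to 0.03 after it has sprung ajar, 0.065 at its end stop. It slides along the warmer's own -x; light friction (about 1 N) keeps it where it is left. Latched, it cannot be pulled.
- tray_pull (a point): point to grip on the tray's pull, an upright white fin in the middle of the tray front: 10 mm thick (y), 40 mm long (x), top at 59 mm above the table; the point lies 22 mm in front of the tray front and 14 mm below the fin's top, and moves with the tray. Axes as the warmer's.
- rack: white plastic drying rack, fixed: a top plate 150 x 180 mm at 95 mm height on four corner legs over a base plate, with two round slots holding bottles in its rear half (bottle tops at 140 mm) and a small hole for the pin in its front half. Origin: centre of the underside.
- pin_seat (a point): centre of the mouth of the pin's hole in the rack's top plate (95 mm above the table, plate 5 mm thick, hole 10 mm diameter, 45 mm in front of the rack's centre). The pin hangs in it with the underside of its handle resting on the plate.
- pin: release pin: a steel rod 5 mm in diameter and 85 mm long, its last 4 mm tapering to 2.4 mm, under an upright wooden handle 18 x 18 x 45 mm (edges along the pin's x and y); total 130 mm, about 35 g. Origin: the tip of the rod; z runs up from the tip to the handle. Starts upright in the rack.
- pin_grip (a point): middle of the pin's handle, 108 mm above the tip.
- toggle (a joint): the warmer's small steel toggle switch on the other side of the deck (25 mm high), rad: 0 as it stands, up to 0.85 when thrown. Leave alone.
- bottle_a: empty baby bottle 54 mm wide, 134 mm tall, in a slot of the rack; origin under its centre. Leave alone.
- bottle_b: the other empty baby bottle, same size. Leave alone.
- pacifier: pacifier, disc 42 mm wide, 22 mm high, between warmer and rack nearer the robot; origin under its centre. Leave alone.
- spoon: wooden spoon 200 mm long, 8 mm high, lying between warmer and rack; origin under the handle near its middle. Leave alone.
- formula: formula can 90 mm wide, 130 mm tall, behind. Leave alone.
- mug: white mug 76 mm wide, 85 mm tall, far left. Leave alone.
- soap: soap bottle 60 mm wide, 170 mm tall, far right. Leave alone.
Not all that is in view belongs to the job. Leave any red look-alike of the rack alone.

How it is judged:
By the outcome, as a careful person would: the job done as asked, in the order asked, and still so for the second after the job is handed in, with the robot touching nothing.
It also fails if it takes over 72 s, if anything falls off the work surface, if the arm or the gripper's body presses on something with over 40 N, if the wrist force passes 120 N, or if a joint passes its speed limit or range.

## Working session

There is one attempt and no reset: what is moved stays moved. The work goes in short steps, Python scripts to look and compute and a tool call to move; the robot and the scene stay as the last step left them, time stands still between calls to the robot, and variables do not carry over. Pictures are saved under pics/ and viewed, about 8 in all and at most 12, crops included, and the job is handed in when it is done.

Besides the shell and the picture viewer there is one more tool, called after "Call:" by a JSON object that holds its "api" and its "payload", one argument or row to a line. servo_tool: Moves the arm, as the interface text tells. Its arguments: {"type":"object","properties":{"rows":{"type":"array","items":{"type":"array","items":{"type":"number"}}}},"required":["rows"]}

```bash
mkdir -p pics
cat > h.py <<'E'
from bench import *
import numpy as np, cv2, json
from scipy.spatial.transform import Rotation as R
def snap(name,fn):
    d=get_image(name); cv2.imwrite(f'pics/{fn}.png',d['image'][:,:,::-1]); 
    np.savez(f'pics/{fn}.npz',m=d['mtx'],e=d['extrinsics'],dist=d.get('dist',np.zeros(5))); print(fn,[k for k in d]); return d
def load(fn):
    z=np.load(f'pics/{fn}.npz'); return z['m'],z['e']
def px(fn,u,v,z):
    m,e=load(fn); r=np.linalg.inv(m)@[u,v,1]; r=e[:3,:3]@(r*[1,-1,-1]); o=e[:3,3]; return o+r*(z-o[2])/r[2]
def proj(fn,p):
    m,e=load(fn); c=e[:3,:3].T@(np.array(p)-e[:3,3]); q=m@(c*[1,-1,-1]); return q[:2]/q[2]
def crop(fn,u0,v0,u1,v1,s,out):
    im=cv2.imread(f'pics/{fn}.png')[v0:v1,u0:u1]; cv2.imwrite(f'pics/{out}.png',cv2.resize(im,None,fx=s,fy=s,interpolation=cv2.INTER_CUBIC))
E
python3 - <<'E'
from h import *
for n in['scene','side','wrist']:
    snap(n,n+'0'); m,e=load(n+'0'); print(m[0],m[1],e.round(2).tolist())
a=cv2.imread('pics/scene0.png');b=cv2.imread('pics/side0.png')
print(read_state())
E
```

```text
scene0 ['image', 'mtx', 'extrinsics']
[402.06445237   0.         311.59620099] [  0.         402.06445237 201.3402572 ] [[-0.89, -0.32, 0.33, 999.87], [0.46, -0.65, 0.61, 901.4], [0.01, 0.69, 0.72, 1164.6], [0.0, 0.0, 0.0, 1.0]]
side0 ['image', 'mtx', 'extrinsics']
[432.51103713   0.         321.12173571] [  0.         432.51103713 193.43159208] [[0.77, 0.42, -0.48, -80.49], [-0.64, 0.5, -0.58, -717.05], [-0.0, 0.76, 0.66, 915.12], [0.0, 0.0, 0.0, 1.0]]
wrist0 ['image', 'mtx', 'extrinsics']
[311.7431152    0.         318.73622688] [  0.         311.7431152  193.67932937] [[-1.0, -0.0, 0.0, 626.1], [0.0, -0.95, -0.31, -81.73], [0.0, -0.31, 0.95, 372.9], [0.0, 0.0, 0.0, 1.0]]
{'clock': 0.15, 'joints': array([ 2.58594163e-01,  3.85380167e-01,  6.95278743e-03, -3.43804582e-04,
       -1.19400833e+00, -2.58620186e-01]), 'joint_vel': array([ 0.0015218 , -0.00237505,  0.00446953,  0.00166427,  0.00227658,
        0.00022943]), 'joint_efforts': array([-6.03353892e-04, -3.92678475e+01,  1.88581592e+01,  4.18858320e+00,
       -3.39302780e-03,  5.70479813e-06]), 'position': array([6.24582568e+02, 1.13649984e-02, 2.41479042e+02]), 'ee_rot': array([-7.07052516e-01,  7.07160549e-01,  5.50236983e-04, -6.28223478e-04]), 'contact_force': array([ 0.70641742, -0.23387363,  0.22603287]), 'wrist_torque': array([ 0.03943406,  0.01698178, -0.02335726]), 'gripper_width': 85.27210704446479}
```

View pics/scene0.png

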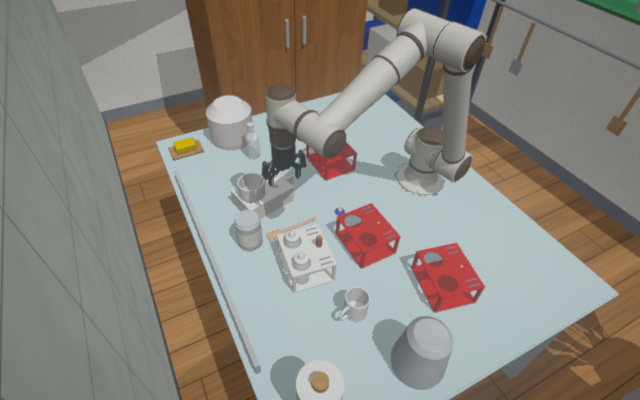

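View pics/side0.png

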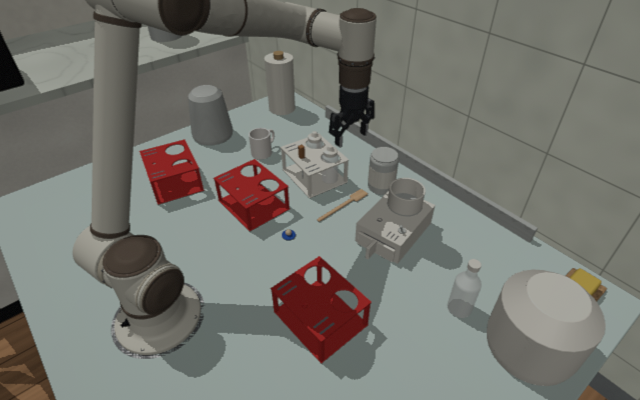

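Scene: white rack at about (305,255) with the pin's handle at (319,241). The warmer is at (262,195), and the red racks at (367,235), (447,275) and (332,157) are look-alikes. In the side view the pin is at (301,151) and the warmer at (395,220). Next, one enlarged crop of both views.

Run:
```python
from h import *
crop('side0',275,125,445,275,4,'c1a'); crop('scene0',225,165,345,295,4,'c1b')
a=cv2.imread('pics/c1a.png');print(a.shape)
```

```text
(600, 680, 3)
```

View pics/c1a.png

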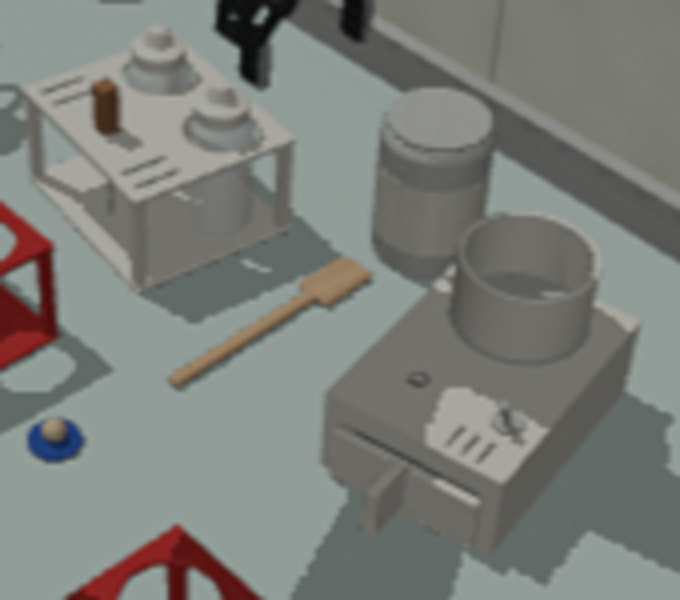

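Crop: pin handle in the white rack, top at (104,84) and foot at (107,129). The access hole is at (419,380), the tray pull at (385,498) and the toggle at (510,425). The white rack is the only one holding the pin and bottles, so it is the one meant.

Run:
```python
from h import *
f=lambda u,v,z:px('side0',275+u/4,125+v/4,z).round(1)
C=[f(25,90,95),f(135,200,95),f(293,142,95)];print('rack',*C,[np.linalg.norm(C[i]-C[i+1]) for i in(0,1)])
print('rackc',(C[0]+C[2])/2)
for a,b in((0,1),(1,2)): d=C[b]-C[a];print(np.degrees(np.arctan2(d[1],d[0])))
print('pin foot',f(107,128,95),'top',f(104,86,140))
W=[f(328,395,72),f(495,487,72),f(637,322,72)];print('warm',*W,[np.linalg.norm(W[i]-W[i+1]) for i in(0,1)])
for a,b in((0,1),(1,2)): d=W[b]-W[a];print(np.degrees(np.arctan2(d[1],d[0])))
c=(W[0]+W[2])/2;print('c',c,'hole',f(419,380,72)); 
d=(W[2]-W[1])[:2];d/=np.linalg.norm(d);print('hole pred',c[:2]-50*d+25*np.array([-d[1],d[0]]))
print('pull top front/back',f(369,490,59),f(405,462,59))
```

```text
rack [572.3 271.1  95. ] [550.8  99.1  95. ] [692.8  76.1  95. ] [np.float64(173.33854158841885), np.float64(143.85061696079026)]
rackc [632.55 173.6   95.  ]
-97.1250163489018
-9.200400469070344
pin foot [591.5 185.8  95. ] top [587.  181.5 140. ]
warm [ 535.6 -131.6   72. ] [ 560.5 -262.9   72. ] [ 757.1 -220.7   72. ] [np.float64(133.64018856616445), np.float64(201.0780942817989)]
-79.2618291457769
12.114658354264233
c [ 646.35 -176.15   72.  ] hole [ 594.1 -161.5   72. ]
hole pred [ 592.21680345 -162.20019602]
pull top front/back [ 504.8 -204.3   59. ] [ 540.9 -201.9   59. ]
```

Call:
{"api": "servo_tool", "payload": {
  "rows": [
    [1, -3.0, 0.6, 0, 0, 0, 0],
    [1, -3.0, 0.6, 0, 0, 0, 0],
    [1, -3.0, 0.6, 0, 0, 0, 0],
    [1, -3.0, 0.6, 0, 0, 0, 0],
    [1, -3.0, 0.6, 0, 0, 0, 0],
    [1, -3.4, 0.6, 0, 0, 0, 0],
    [1, 0, 0, 0, 0, 0, 8.2],
    [1, 0, 0, 0, 0, 0, 8.2],
    [1, 0, 0, 0, 0, 0, 8.2],
    [1, 0, 0, 0, 0, 0, 8.2],
    [1, 0, 0, 0, 0, 0, 8.2],
    [1, 0, 0, 0, 0, 0, 8.2]
  ]
}}

```text
clock: 1.35
position: [588.7, 184.0, 241.8]
ee_rot: [-0.346, 0.938, 0.0, -0.0]
contact_force: [0.0, -0.1, -0.1]
gripper_width: 85.4
```

Call:
{"api": "servo_tool", "payload": {
  "rows": [
    [1, 0, 0, 0, 0, 0, 8.2],
    [1, 0, 0, 0, 0, 0, 8.2],
    [1, 0, 0, 0, 0, 0, 8.2],
    [1, 0, 0, 0, 0, 0, 8.2],
    [1, 0, 0, 0, 0, 0, 8.2],
    [1, 0, 0, 0, 0, 0, 8.2],
    [1, 0, 0, 0, 0, 0, 0],
    [1, 0, 0, 0, 0, 0, 0]
  ]
}}

```text
clock: 2.15
position: [588.9, 184.0, 242.0]
ee_rot: [0.072, 0.997, -0.0, -0.0]
contact_force: [-0.2, 1.2, -0.3]
gripper_width: 85.5
```

Run:
```python
from h import *
s=read_state();print(s['position'],R.from_quat(s['ee_rot']).as_matrix().round(3))
snap('wrist','w1');print(proj('w1',[589,184,140]),load('w1')[1].round(2)[:3,3])
snap('scene','s1');snap('side','d1')
```

```text
[588.85064145 183.99230455 242.02857002] [[-0.99   0.143 -0.001]
 [ 0.143  0.99  -0.   ]
 [ 0.    -0.    -1.   ]]
w1 ['image', 'mtx', 'extrinsics']
[319.88555711 196.43392596] [509.92 195.06 373.63]
s1 ['image', 'mtx', 'extrinsics']
d1 ['image', 'mtx', 'extrinsics']
```

View pics/w1.png

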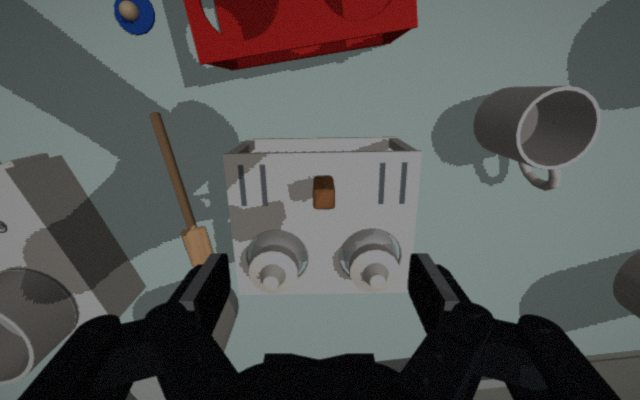

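Wrist view: white rack in the middle with its front edge at the top. The handle's top face is centred at about (324,200), and its -x face runs up to its foot at (324,177).

Run:
```python
from h import *
print(px('w1',324,200,140),px('w1',324,177,95),'edge front',px('w1',225,152,95),px('w1',421,152,95))
print('rear', px('w1',232,293,95))
crop('w1',285,165,365,225,10,'c2')
```

```text
[592.43305964 186.80997707 140.        ] [585.96840444 188.34723708  95.        ] edge front [550.0501818  103.17773285  95.        ] [575.38608109 278.08014576  95.        ]
rear [697.42406693  74.87037198  95.        ]
```

View pics/c2.png

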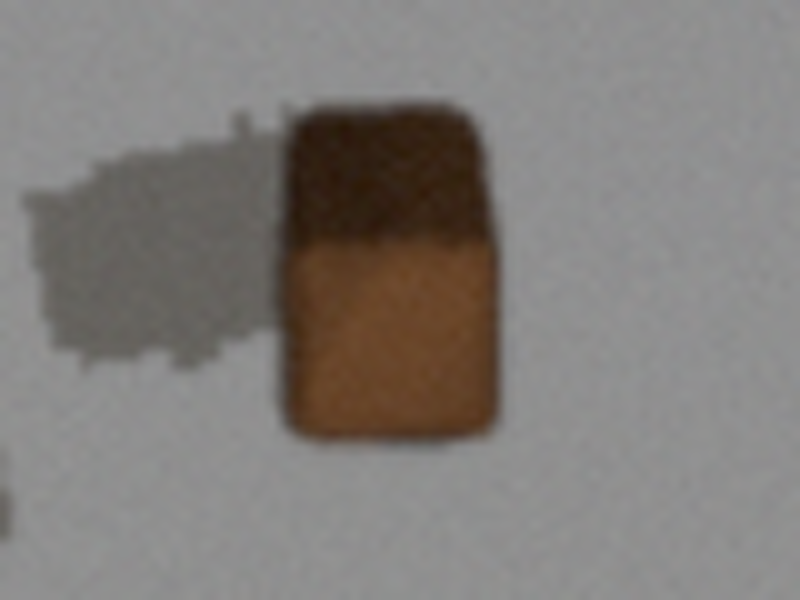

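Call:
{"api": "servo_tool", "payload": {
  "rows": [
    [1, -0.22, 0.26, 1, 0, 0, 0],
    [1, 0, 0, 2, 0, 0, 0],
    [1, 0, 0, 2, 0, 0, 0],
    [1, 0, 0, 2, 0, 0, 0],
    [1, 0, 0, 2, 0, 0, 0],
    [1, 0, 0, 2, 0, 0, 0],
    [1, 0, 0, 1.5, 0, 0, 0],
    [1, 0, 0, 0.5, 0, 0, 0],
    [1, 0, 0, 0, 0, 0, 0]
  ]
}}

```text
clock: 3.2
position: [591.2, 186.1, 111.1]
ee_rot: [0.073, 0.997, -0.001, -0.001]
contact_force: [0.3, -0.2, 0.1]
gripper_width: 85.6
```

Call:
{"api": "servo_tool", "payload": {
  "rows": [
    [0, 0, 0, 0, 0, 0, 0],
    [0, 0, 0, 0, 0, 0, 0],
    [0, 0, 0, 0, 0, 0, 0],
    [0, 0, 0, 0, 0, 0, 0],
    [0, 0, 0, 0, 0, 0, 0],
    [0, 0, 0, 0, 0, 0, 0],
    [0, 0, 0, 0, 0, 0, 0],
    [0, 0, 0, 0, 0, 0, 0],
    [0, 0, 0, 0, 0, 0, 0],
    [0, 0, 0, 0, 0, 0, 0]
  ]
}}

```text
clock: 4.2
position: [591.8, 186.4, 112.9]
ee_rot: [0.073, 0.997, 0.0, 0.0]
contact_force: [-1.2, 0.4, 5.8]
gripper_width: 17.3
```

Call:
{"api": "servo_tool", "payload": {
  "rows": [
    [0, 0, 0, -0.5, 0, 0, 0],
    [0, 0, 0, -1, 0, 0, 0],
    [0, 0, 0, -1, 0, 0, 0],
    [0, 0, 0, -1.5, 0, 0, 0],
    [0, 0, 0, -1.5, 0, 0, 0],
    [0, 0, 0, -1.5, 0, 0, 0],
    [0, 0, 0, -1.5, 0, 0, 0],
    [0, 0, 0, -1.5, 0, 0, 0],
    [0, 0, 0, -1.5, 0, 0, 0],
    [0, 0, 0, -0.5, 0, 0, 0],
    [0, 0, 0, 0, 0, 0, 0],
    [0, 0, 0, 0, 0, 0, 0]
  ]
}}

```text
clock: 5.4
position: [591.1, 186.1, 231.7]
ee_rot: [0.073, 0.997, -0.0, -0.001]
contact_force: [0.2, -0.1, 0.5]
gripper_width: 17.1
```

Run:
```python
from h import *
s=read_state();print(s['position'],s['contact_force'],s['gripper_width'],R.from_quat(s['ee_rot']).as_matrix().round(4))
```

```text
[591.07922216 186.14364948 231.69905496] [ 0.21453254 -0.06961252  0.45915051] 17.139583475403246 [[-9.892e-01  1.463e-01 -1.200e-03]
 [ 1.463e-01  9.892e-01 -2.000e-04]
 [ 1.200e-03 -4.000e-04 -1.000e+00]]
```

Call:
{"api": "servo_tool", "payload": {
  "rows": [
    [0, 0, 0, 0, 0, 0, -6.7],
    [0, 0, 0, 0, 0, 0, -6.7],
    [0, 0, 0, 0, 0, 0, -6.6],
    [0, 0.5, -2.5, 0, 0, 0, 0],
    [0, 0.8, -4.1, 0, 0, 0, 0],
    [0, 0.8, -4.1, 0, 0, 0, 0],
    [0, 0.8, -4.1, 0, 0, 0, 0],
    [0, 0.8, -4.1, 0, 0, 0, 0],
    [0, 0.8, -4.1, 0, 0, 0, 0],
    [0, 0.8, -4.1, 0, 0, 0, 0],
    [0, 0.8, -4.1, 0, 0, 0, 0],
    [0, 0.5, -2.5, 0, 0, 0, 0]
  ]
}}

```text
clock: 6.6
position: [593.8, -159.8, 231.0]
ee_rot: [-0.1, 0.995, 0.0, -0.001]
contact_force: [-0.5, -0.6, -1.0]
gripper_width: 16.8
```

Call:
{"api": "servo_tool", "payload": {
  "rows": [
    [0, 0.2, -0.4, 0, 0, 0, 0],
    [0, 0, 0, 0, 0, 0, 0],
    [0, 0, 0, 0, 0, 0, 0]
  ]
}}

```text
clock: 6.9
position: [593.3, -160.6, 231.7]
ee_rot: [-0.101, 0.995, 0.0, -0.0]
contact_force: [0.1, -0.1, -1.0]
gripper_width: 17.2
```

Run:
```python
from h import *
s=read_state();print(s['position'],s['contact_force'],s['gripper_width'],R.from_quat(s['ee_rot']).as_matrix().round(4))
for n in('scene','side','wrist'):
    snap(n,n+'2'); print(proj(n+'2',[593,-162,72]),proj(n+'2',[593,-162,130]))
for n in('scene','side','wrist'):
    u,v=proj(n+'2',[593,-162,100]).astype(int)
    v=max(40,min(v,360))
    crop(n+'2',u-40,v-40,u+40,v+40,5,'k'+n); print(n,u-40,v-40)
cv2.imwrite('pics/k2.png',np.hstack([cv2.imread('pics/k%s.png'%n) for n in('scene','side')]))
```

```text
[ 593.31355232 -160.6283511   231.74100451] [ 0.05879586 -0.05786226 -1.03637541] 17.210478549926755 [[-9.794e-01 -2.017e-01 -1.000e-03]
 [-2.017e-01  9.794e-01  3.000e-04]
 [ 9.000e-04  5.000e-04 -1.000e+00]]
scene2 ['image', 'mtx', 'extrinsics']
[275.68550522 185.09573727] [274.9193821 174.1032261]
side2 ['image', 'mtx', 'extrinsics']
[379.58926133 220.2664752 ] [381.45869363 204.84075768]
wrist2 ['image', 'mtx', 'extrinsics']
[318.41195558 176.33562712] [318.24121607 195.52640282]
scene 235 139
side 340 172
wrist 278 144
```

View pics/k2.png

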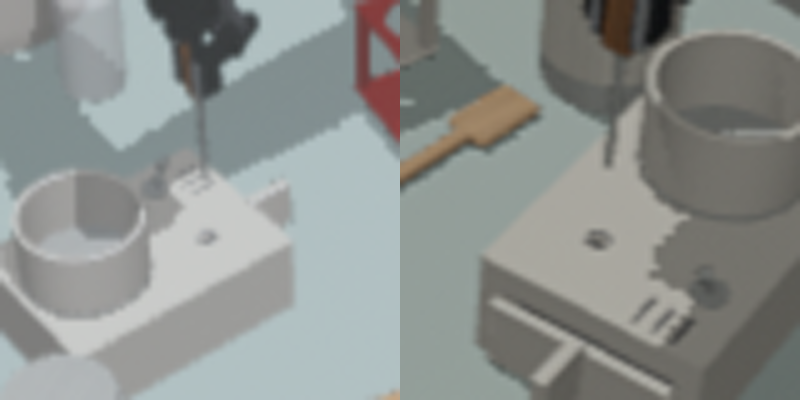

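Left (scene): pin tip at crop (204,176), hole at (206,237). Right (side): tip at (208,166), hole at (198,239). Everything is in clear view.

```bash
cat >> h.py <<'E'
from scipy.optimize import least_squares
def tri(obs,z=None,p0=(593,-162,100)):
    f=lambda p:np.concatenate([proj(n,p)-q for n,q in obs]+([[ (p[2]-z)*3]] if z else []))
    r=least_squares(f,p0); return r.x.round(2),r.fun.round(2)
E
python3 - <<'E'
from h import *
print('tip',tri([('scene2',(275.8,174.2)),('side2',(381.6,205.2))]))
print('hole',tri([('scene2',(276.2,186.4)),('side2',(379.6,219.8))]))
crop('wrist2',258,130,378,230,6,'k3')
E
```

```text
tip (array([ 591.56, -162.46,  129.47]), array([-0.57, -0.18, -0.41,  0.11]))
hole (array([ 594.99, -158.69,   69.64]), array([-0.61, -0.18, -0.44,  0.11]))
```

View pics/k3.png

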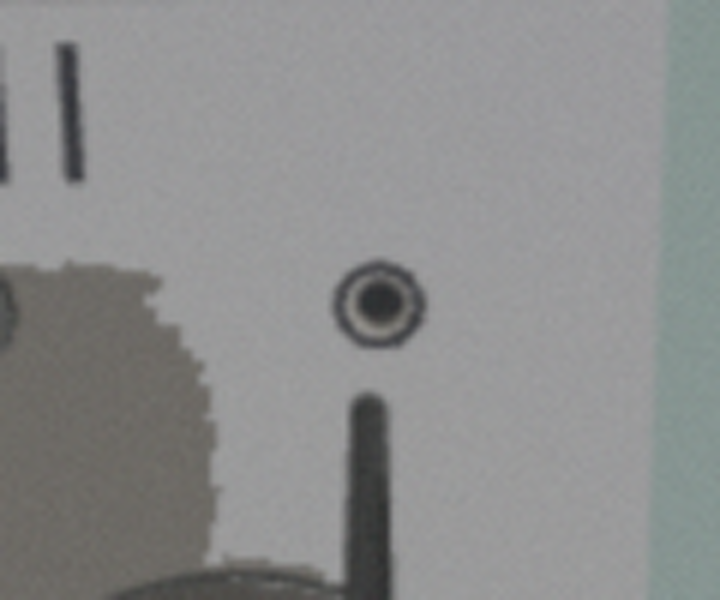

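The wrist crop shows the hole's ring centred at (380,304) and the pin tip at (368,397), so the tip needs a small correction.

Run:
```python
from h import *
h=[('scene2',(276.2,186.4)),('side2',(379.6,219.8)),('wrist2',(321.3,180.7))]
t=[('scene2',(275.8,174.2)),('side2',(381.6,205.2)),('wrist2',(319.3,196.5))]
H=px('wrist2',321.3,180.7,72);print('wrist hole',H)
for z in(128,129.5,131):print('wrist tip',z,px('wrist2',319.3,196.5,z))
print(tri(h,72),tri(t),tri(t,129.5))
```

```text
wrist hole [ 596.73168432 -158.36370669   72.        ]
wrist tip 128 [ 594.29654398 -160.87518733  128.        ]
wrist tip 129.5 [ 593.79487977 -160.97956861  129.5       ]
wrist tip 131 [ 593.29321555 -161.08394989  131.        ]
(array([ 596.44, -158.37,   71.98]), array([-0.95, -0.45, -0.08, -0.79,  0.05, -0.29, -0.07])) (array([ 593.65, -161.04,  129.38]), array([-0.93,  0.23, -0.25, -0.48, -0.04, -0.23])) (array([ 593.62, -161.05,  129.5 ]), array([-0.92,  0.2 , -0.25, -0.5 , -0.04, -0.23, -0.  ]))
```

Call:
{"api": "servo_tool", "payload": {
  "rows": [
    [0, -0.34, 0.22, 0.5, 0, 0, 0],
    [0, 0, 0, 1, 0, 0, 0],
    [0, 0, 0, 1, 0, 0, 0],
    [0, 0, 0, 1, 0, 0, 0],
    [0, 0, 0, 0.8, 0, 0, 0],
    [0, 0, 0, 0.2, 0, 0, 0],
    [0, 0, 0, 0, 0, 0, 0],
    [0, 0, 0, 0, 0, 0, 0]
  ]
}}

```text
clock: 7.85
position: [596.7, -158.7, 187.7]
ee_rot: [-0.101, 0.995, -0.0, 0.0]
contact_force: [-0.0, -0.3, -0.8]
gripper_width: 17.1
```

Run:
```python
from h import *
s=read_state();print(s['position'],s['contact_force'])
for n in('scene','side','wrist'):
    snap(n,n+'3'); print(proj(n+'3',[596.5,-158.4,72]),proj(n+'3',[596.5,-158.4,85]))
crop('wrist3',279,150,359,210,10,'a'); crop('scene3',256,164,296,194,10,'b'); crop('side3',360,198,400,228,10,'c')
a,b,c=[cv2.imread(f'pics/{k}.png') for k in 'abc']
cv2.imwrite('pics/k4.png',np.vstack([a[:300*2-300+0+0] if 0 else a[100:400],np.hstack([b,c])]));print(a.shape,b.shape)
```

```text
[ 596.69350069 -158.72992424  187.71751225] [-0.02747332 -0.2789951  -0.82501113]
scene3 ['image', 'mtx', 'extrinsics']
[275.23313792 185.94754028] [275.06190923 183.53497442]
side3 ['image', 'mtx', 'extrinsics']
[379.54053237 219.00339251] [379.9475352  215.63312205]
wrist3 ['image', 'mtx', 'extrinsics']
[320.696698   190.92575419] [320.76244505 195.96058106]
(600, 800, 3) (300, 400, 3)
```

View pics/k4.png

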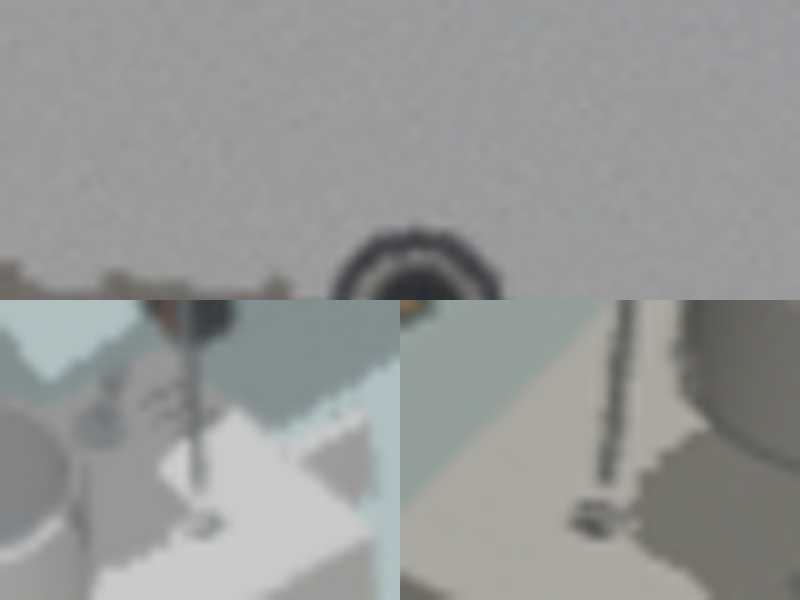

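Top (wrist): only the ring's upper half, centred near column 320.8 and row 191. Bottom: tip just above the hole in both the scene (200,488 against 207,522) and side (604,485 against 594,518) views. I'll view the wrist crop in full, since the cut hid the tip.

Run:
```python
from h import *
crop('wrist3',290,170,350,220,10,'k5')
print('hole',tri([('scene3',(276.7,186.2)),('side3',(379.4,219.8))],72),'tip',tri([('scene3',(276,182.8)),('side3',(380.4,216.5))],85))
```

```text
hole (array([ 593.1 , -158.97,   71.98]), array([-0.73, -0.61, -0.57, -0.13, -0.05])) tip (array([ 593.54, -161.54,   85.01]), array([-0.56, -0.  , -0.38,  0.22,  0.02]))
```

View pics/k5.png

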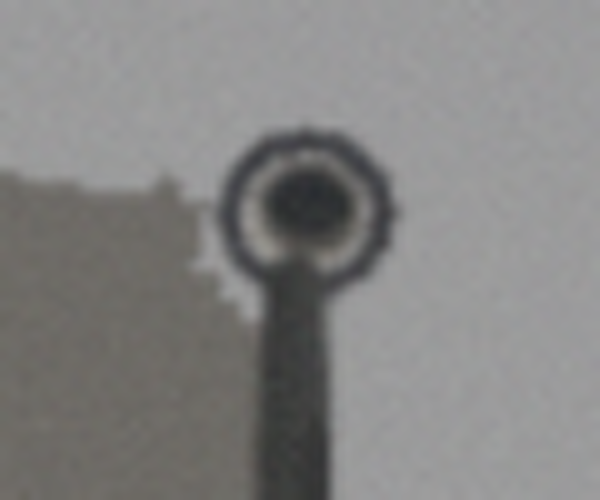

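Wrist crop: hole centred near (310,210), rod tip at (293,258) with its axis at u=292, so about 1.5 px to the left. The tip needs about 1.5 mm in +y before going down slowly.

Call:
{"api": "servo_tool", "payload": {
  "rows": [
    [0, -0.03, 0.14, 0.3, 0, 0, 0],
    [0, 0, 0, 0.4, 0, 0, 0],
    [0, 0, 0, 0.3, 0, 0, 0],
    [0, 0, 0, 0.2, 0, 0, 0],
    [0, 0, 0, 0, 0, 0, 0]
  ]
}}

```text
clock: 8.5
position: [596.1, -157.1, 174.8]
ee_rot: [-0.101, 0.995, 0.0, -0.001]
contact_force: [0.4, 0.3, -0.2]
gripper_width: 17.6
```

Call:
{"api": "servo_tool", "payload": {
  "rows": [
    [0, 0, 0, 0.1, 0, 0, 0],
    [0, 0, 0, 0.1, 0, 0, 0],
    [0, 0, 0, 0, 0, 0, 0]
  ]
}}

```text
clock: 8.8
position: [596.3, -157.2, 173.2]
ee_rot: [-0.101, 0.995, 0.0, -0.0]
contact_force: [-0.0, 0.3, -0.3]
gripper_width: 17.2
```

Call:
{"api": "servo_tool", "payload": {
  "rows": [
    [0, 0, 0, 0.1, 0, 0, 0],
    [0, 0, 0, 0.1, 0, 0, 0],
    [0, 0, 0, 0, 0, 0, 0]
  ]
}}

```text
clock: 9.1
position: [596.3, -157.2, 171.2]
ee_rot: [-0.101, 0.995, 0.0, -0.0]
contact_force: [1.3, 0.6, -0.4]
gripper_width: 17.5
```

Call:
{"api": "servo_tool", "payload": {
  "rows": [
    [0, 0, 0, 0.1, 0, 0, 0],
    [0, 0, 0, 0.1, 0, 0, 0],
    [0, 0, 0, 0.1, 0, 0, 0],
    [0, 0, 0, 0, 0, 0, 0]
  ]
}}

```text
clock: 9.5
position: [596.3, -157.2, 168.1]
ee_rot: [-0.101, 0.995, 0.0, -0.0]
contact_force: [0.3, -0.4, -0.3]
gripper_width: 17.2
```

Call:
{"api": "servo_tool", "payload": {
  "rows": [
    [0, 0, 0, 0.1, 0, 0, 0],
    [0, 0, 0, 0.1, 0, 0, 0],
    [0, 0, 0, 0.1, 0, 0, 0],
    [0, 0, 0, 0, 0, 0, 0]
  ]
}}

```text
clock: 9.9
position: [596.3, -157.1, 165.1]
ee_rot: [-0.101, 0.995, 0.0, -0.0]
contact_force: [0.1, 0.3, -0.8]
gripper_width: 17.4
```

Call:
{"api": "servo_tool", "payload": {
  "rows": [
    [0, 0, 0, 0.1, 0, 0, 0],
    [0, 0, 0, 0.1, 0, 0, 0],
    [0, 0, 0, 0.1, 0, 0, 0],
    [0, 0, 0, 0, 0, 0, 0]
  ]
}}

```text
clock: 10.3
position: [596.3, -157.1, 162.1]
ee_rot: [-0.101, 0.995, 0.0, -0.0]
contact_force: [0.9, 0.7, 0.2]
gripper_width: 17.4
```

The pin is in the hole with no contact force. Now feeling for the catch.

Call:
{"api": "servo_tool", "payload": {
  "rows": [
    [0, 0, 0, 0.1, 0, 0, 0],
    [0, 0, 0, 0.1, 0, 0, 0],
    [0, 0, 0, 0.1, 0, 0, 0],
    [0, 0, 0, 0, 0, 0, 0]
  ]
}}

```text
clock: 10.7
position: [596.3, -157.1, 159.1]
ee_rot: [-0.101, 0.995, 0.0, -0.0]
contact_force: [-0.2, 0.8, -0.0]
gripper_width: 17.4
```

Call:
{"api": "servo_tool", "payload": {
  "rows": [
    [0, 0, 0, 0.1, 0, 0, 0],
    [0, 0, 0, 0.1, 0, 0, 0],
    [0, 0, 0, 0, 0, 0, 0]
  ]
}}

```text
clock: 11.0
position: [596.3, -157.2, 157.1]
ee_rot: [-0.101, 0.995, 0.0, -0.0]
contact_force: [0.1, -0.4, -0.4]
gripper_width: 17.2
```

Call:
{"api": "servo_tool", "payload": {
  "rows": [
    [0, 0, 0, 0.1, 0, 0, 0],
    [0, 0, 0, 0.1, 0, 0, 0],
    [0, 0, 0, 0, 0, 0, 0]
  ]
}}

```text
clock: 11.3
position: [596.2, -157.2, 155.1]
ee_rot: [-0.101, 0.995, 0.0, -0.0]
contact_force: [-0.2, -0.4, -0.1]
gripper_width: 17.2
```

Call:
{"api": "servo_tool", "payload": {
  "rows": [
    [0, 0, 0, 0.1, 0, 0, 0],
    [0, 0, 0, 0.1, 0, 0, 0],
    [0, 0, 0, 0, 0, 0, 0]
  ]
}}

```text
clock: 11.6
position: [596.5, -157.2, 153.6]
ee_rot: [-0.101, 0.995, -0.0, 0.0]
contact_force: [0.1, 0.8, 0.3]
gripper_width: 17.3
```

Call:
{"api": "servo_tool", "payload": {
  "rows": [
    [0, 0, 0, 0.1, 0, 0, 0],
    [0, 0, 0, 0.1, 0, 0, 0],
    [0, 0, 0, 0, 0, 0, 0]
  ]
}}

```text
clock: 11.9
position: [596.6, -157.2, 152.5]
ee_rot: [-0.101, 0.995, -0.0, 0.0]
contact_force: [-1.1, 0.5, 4.8]
gripper_width: 17.1
```

Call:
{"api": "servo_tool", "payload": {
  "rows": [
    [0, 0, 0, 0.1, 0, 0, 0],
    [0, 0, 0, 0.1, 0, 0, 0],
    [0, 0, 0, 0, 0, 0, 0]
  ]
}}

```text
clock: 12.2
position: [596.7, -157.3, 150.8]
ee_rot: [-0.101, 0.995, -0.0, 0.001]
contact_force: [-1.7, 0.8, 7.4]
gripper_width: 17.3
```

Call:
{"api": "servo_tool", "payload": {
  "rows": [
    [0, 0, 0, 0.1, 0, 0, 0],
    [0, 0, 0, 0.1, 0, 0, 0],
    [0, 0, 0, 0, 0, 0, 0]
  ]
}}

```text
clock: 12.5
position: [596.7, -157.3, 149.1]
ee_rot: [-0.101, 0.995, -0.0, 0.001]
contact_force: [-1.6, 1.7, 7.4]
gripper_width: 17.0
```

Call:
{"api": "servo_tool", "payload": {
  "rows": [
    [0, 0, 0, 0.05, 0, 0, 0],
    [0, 0, 0, 0.05, 0, 0, 0],
    [0, 0, 0, 0, 0, 0, 0]
  ]
}}

```text
clock: 12.8
position: [596.7, -157.3, 148.3]
ee_rot: [-0.101, 0.995, -0.0, 0.001]
contact_force: [-2.6, 1.1, 8.0]
gripper_width: 17.1
```

Run:
```python
from h import *
s=read_state();print(s['position'],s['contact_force'],s['wrist_torque'])
snap('side','side4')
a=cv2.imread('pics/side3.png').astype(int);b=cv2.imread('pics/side4.png').astype(int)
d=np.abs(a-b).sum(2)[225:280,345:400]>60;print(d.sum())
```

```text
[ 596.692872   -157.29508283  148.29023797] [-2.59349895  1.06190819  8.02851408] [ 0.45779525  0.97810167 -0.03063433]
side4 ['image', 'mtx', 'extrinsics']
238
```

Call:
{"api": "servo_tool", "payload": {
  "rows": [
    [0, 0, 0, 0.05, 0, 0, 0],
    [0, 0, 0, 0, 0, 0, 0]
  ]
}}

```text
clock: 13.05
position: [596.8, -157.3, 147.7]
ee_rot: [-0.101, 0.995, -0.0, 0.001]
contact_force: [-1.7, 0.8, 5.7]
gripper_width: 17.5
```

Call:
{"api": "servo_tool", "payload": {
  "rows": [
    [0, 0, 0, 0.05, 0, 0, 0],
    [0, 0, 0, 0, 0, 0, 0]
  ]
}}

```text
clock: 13.25
position: [596.7, -157.3, 146.7]
ee_rot: [-0.101, 0.995, -0.0, 0.001]
contact_force: [-2.1, 0.6, 6.2]
gripper_width: 17.0
```

Run:
```python
from h import *
s=read_state();print(s['position'],s['contact_force'],s['wrist_torque'])
snap('side','side5')
a=cv2.imread('pics/side4.png').astype(int);b=cv2.imread('pics/side5.png').astype(int)
d=np.abs(a-b).sum(2)[225:280,345:400]>60;print(d.sum())
```

```text
[ 596.72494862 -157.26426267  146.74917389] [-2.05219773  0.63520858  6.21329496] [0.30768157 0.61970846 0.01462297]
side5 ['image', 'mtx', 'extrinsics']
585
```

The force fell from 8.0 to 5.7 N and the tray region changed in the picture, so the catch has released. Withdrawing the pin.

Call:
{"api": "servo_tool", "payload": {
  "rows": [
    [0, 0, 0, -0.3, 0, 0, 0],
    [0, 0, 0, -0.6, 0, 0, 0],
    [0, 0, 0, -0.8, 0, 0, 0],
    [0, 0, 0, -0.8, 0, 0, 0],
    [0, 0, 0, -1.2, 0, 0, 0],
    [0, 0, 0, -1.2, 0, 0, 0],
    [0, 0, 0, -1.2, 0, 0, 0],
    [0, 0, 0, -1.2, 0, 0, 0],
    [0, 0, 0, -1.0, 0, 0, 0],
    [0, 0, 0, -0.3, 0, 0, 0],
    [0, 0, 0, 0, 0, 0, 0],
    [0, 0, 0, 0, 0, 0, 0]
  ]
}}

```text
clock: 14.5
position: [596.0, -157.1, 230.7]
ee_rot: [-0.101, 0.995, 0.0, -0.001]
contact_force: [-0.9, 0.1, -0.4]
gripper_width: 17.1
```

Run:
```python
from h import *
s=read_state();print(s['position'],s['contact_force'],R.from_quat(s['ee_rot']).as_matrix().round(4))
snap('side','side6');snap('wrist','wrist6')
M=[crop(n,*b,5,'t') or cv2.imread('pics/t.png') for n,b in(('side6',(330,170,410,270)),('wrist6',(280,150,360,250)))]
cv2.imwrite('pics/k6.png',np.hstack(M))
```

```text
[ 596.01765956 -157.0684642   230.72817259] [-0.91057383  0.13747605 -0.43398797] [[-9.796e-01 -2.010e-01 -1.200e-03]
 [-2.010e-01  9.796e-01  3.000e-04]
 [ 1.100e-03  5.000e-04 -1.000e+00]]
side6 ['image', 'mtx', 'extrinsics']
wrist6 ['image', 'mtx', 'extrinsics']
```

View pics/k6.png

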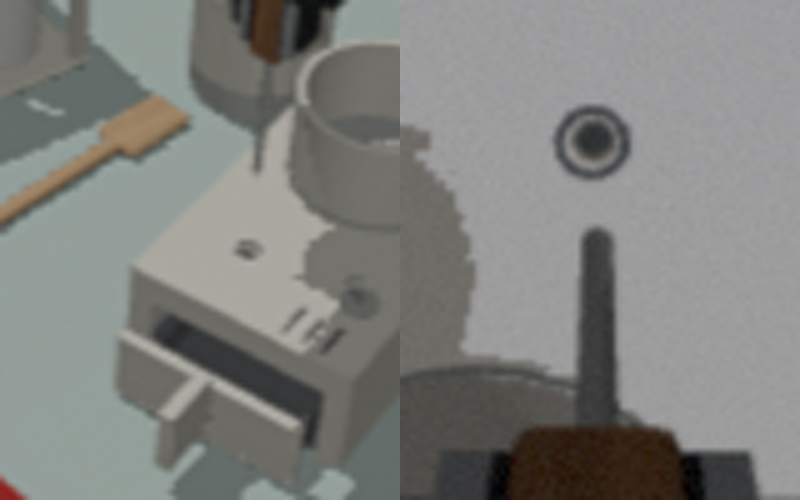

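Left (side): tray sprung ajar with its fin forward, spoon and toggle undisturbed. Right (wrist): pin still upright in the hand, tip at (597,232). Because the grip hasn't changed, returning to the TCP pose where I grasped it puts the pin over its own hole.

Call:
{"api": "servo_tool", "payload": {
  "rows": [
    [0, -0.5, 2.5, 0, 0, 0, 0],
    [0, -0.77, 4.1, 0, 0, 0, 0],
    [0, -0.77, 4.1, 0, 0, 0, 0],
    [0, -0.77, 4.1, 0, 0, 0, 0],
    [0, -0.77, 4.1, 0, 0, 0, 0],
    [0, -0.77, 4.1, 0, 0, 0, 0],
    [0, -0.77, 4.1, 0, 0, 0, 0],
    [0, -0.77, 4.1, 0, 0, 0, 0],
    [0, -0.5, 2.5, 0, 0, 0, 0],
    [0, 0, 0, 0, 0, 0, 6.7],
    [0, 0, 0, 0, 0, 0, 6.7],
    [0, 0, 0, 0, 0, 0, 6.6]
  ]
}}

```text
clock: 15.8
position: [590.9, 186.3, 230.5]
ee_rot: [0.075, 0.997, -0.0, -0.001]
contact_force: [-0.8, -0.4, 0.4]
gripper_width: 17.4
```

Call:
{"api": "servo_tool", "payload": {
  "rows": [
    [0, 0, 0, 0, 0, 0, 0],
    [0, 0, 0, 0, 0, 0, 0],
    [0, 0, 0, 0, 0, 0, 0]
  ]
}}

```text
clock: 16.1
position: [591.2, 185.7, 231.1]
ee_rot: [0.073, 0.997, -0.0, -0.0]
contact_force: [0.0, 0.2, -0.5]
gripper_width: 17.3
```

Call:
{"api": "servo_tool", "payload": {
  "rows": [
    [0, 0, 0.04, 1.0, 0, 0, 0],
    [0, 0, 0, 1.0, 0, 0, 0],
    [0, 0, 0, 1.0, 0, 0, 0],
    [0, 0, 0, 0.2, 0, 0, 0],
    [0, 0, 0, 0.2, 0, 0, 0],
    [0, 0, 0, 0.2, 0, 0, 0],
    [0, 0, 0, 0.2, 0, 0, 0],
    [0, 0, 0, 0, 0, 0, 0]
  ]
}}

```text
clock: 16.9
position: [591.2, 186.2, 193.2]
ee_rot: [0.073, 0.997, -0.0, -0.0]
contact_force: [-0.5, -0.5, -0.2]
gripper_width: 17.2
```

Call:
{"api": "servo_tool", "payload": {
  "rows": [
    [0, 0, 0, 0.2, 0, 0, 0],
    [0, 0, 0, 0.3, 0, 0, 0],
    [0, 0, 0, 0.3, 0, 0, 0],
    [0, 0, 0, 0, 0, 0, 0]
  ]
}}

```text
clock: 17.3
position: [590.9, 186.0, 184.6]
ee_rot: [0.073, 0.997, -0.0, -0.001]
contact_force: [-0.1, -0.3, -1.7]
gripper_width: 17.4
```

Call:
{"api": "servo_tool", "payload": {
  "rows": [
    [0, 0, 0, 0.8, 0, 0, 0],
    [0, 0, 0, 0.8, 0, 0, 0],
    [0, 0, 0, 0.8, 0, 0, 0],
    [0, 0, 0, 0.8, 0, 0, 0],
    [0, 0, 0, 0.8, 0, 0, 0],
    [0, 0, 0, 0.8, 0, 0, 0],
    [0, 0, 0, 0.8, 0, 0, 0],
    [0, 0, 0, 0.8, 0, 0, 0],
    [0, 0, 0, 0.4, 0, 0, 0],
    [0, 0, 0, 0, 0, 0, 0]
  ]
}}

```text
clock: 18.3
position: [590.9, 186.0, 116.5]
ee_rot: [0.073, 0.997, -0.0, -0.001]
contact_force: [0.2, -0.2, 0.2]
gripper_width: 17.2
```

Call:
{"api": "servo_tool", "payload": {
  "rows": [
    [0, 0, 0, 0.1, 0, 0, 0],
    [0, 0, 0, 0.1, 0, 0, 0],
    [0, 0, 0, 0, 0, 0, 0]
  ]
}}

```text
clock: 18.6
position: [591.4, 186.3, 115.5]
ee_rot: [0.073, 0.997, 0.0, 0.0]
contact_force: [0.4, 0.1, -0.7]
gripper_width: 17.5
```

Call:
{"api": "servo_tool", "payload": {
  "rows": [
    [0, 0, 0, 0.1, 0, 0, 0],
    [0, 0, 0, 0.05, 0, 0, 0],
    [0, 0, 0, 0, 0, 0, 0]
  ]
}}

```text
clock: 18.9
position: [591.2, 186.2, 113.8]
ee_rot: [0.073, 0.997, -0.0, -0.0]
contact_force: [-0.4, 1.0, -1.7]
gripper_width: 17.2
```

Call:
{"api": "servo_tool", "payload": {
  "rows": [
    [0, 0, 0, 0.05, 0, 0, 0],
    [0, 0, 0, 0.05, 0, 0, 0],
    [0, 0, 0, 0, 0, 0, 0]
  ]
}}

```text
clock: 19.2
position: [591.3, 186.2, 112.9]
ee_rot: [0.073, 0.997, 0.0, 0.0]
contact_force: [0.3, 0.1, -0.1]
gripper_width: 17.3
```

Call:
{"api": "servo_tool", "payload": {
  "rows": [
    [0, 0, 0, 0.05, 0, 0, 0],
    [0, 0, 0, 0.05, 0, 0, 0],
    [0, 0, 0, 0, 0, 0, 0]
  ]
}}

```text
clock: 19.5
position: [591.4, 186.2, 112.9]
ee_rot: [0.073, 0.997, 0.0, 0.0]
contact_force: [-1.8, -0.4, 5.0]
gripper_width: 17.4
```

Call:
{"api": "servo_tool", "payload": {
  "rows": [
    [0, 0, 0, 0.05, 0, 0, 0],
    [0, 0, 0, 0.05, 0, 0, 0],
    [0, 0, 0, 0, 0, 0, 0]
  ]
}}

```text
clock: 19.8
position: [591.4, 186.2, 112.9]
ee_rot: [0.073, 0.997, 0.0, 0.0]
contact_force: [-4.4, 0.6, 8.8]
gripper_width: 17.4
```

Seated: it stops at z 112.9, the same height as at the grasp. Releasing and rising.

Call:
{"api": "servo_tool", "payload": {
  "rows": [
    [0.3, 0, 0, 0, 0, 0, 0],
    [0.6, 0, 0, 0, 0, 0, 0],
    [0.9, 0, 0, 0, 0, 0, 0],
    [1, 0, 0, 0, 0, 0, 0],
    [1, 0, 0, 0, 0, 0, 0],
    [1, 0, 0, 0, 0, 0, 0],
    [1, 0, 0, 0, 0, 0, 0]
  ]
}}

```text
clock: 20.5
position: [591.3, 186.2, 110.7]
ee_rot: [0.073, 0.997, -0.0, -0.0]
contact_force: [-0.4, -0.5, -0.2]
gripper_width: 85.6
```

Call:
{"api": "servo_tool", "payload": {
  "rows": [
    [1, 0, 0, -0.5, 0, 0, 0],
    [1, 0, 0, -1.5, 0, 0, 0],
    [1, 0, 0, -2, 0, 0, 0],
    [1, 0, 0, -2, 0, 0, 0],
    [1, 0, 0, -2, 0, 0, 0],
    [1, 0, 0, -2, 0, 0, 0],
    [1, 0, 0, -2, 0, 0, 0],
    [1, 0, 0, -1, 0, 0, 0],
    [1, 0, 0, 0, 0, 0, 0],
    [1, 0, 0, 0, 0, 0, 0]
  ]
}}

```text
clock: 21.5
position: [590.8, 186.1, 240.1]
ee_rot: [0.073, 0.997, -0.0, -0.001]
contact_force: [0.2, -0.6, -0.1]
gripper_width: 85.0
```

Run:
```python
from h import *
s=read_state();print(s['position'],s['contact_force'])
snap('wrist','w7');snap('scene','s7');snap('side','d7')
a=cv2.imread('pics/w1.png').astype(int);b=cv2.imread('pics/w7.png').astype(int)
for n in('w1','w7'):
    im=cv2.imread(f'pics/{n}.png').astype(int)[160:230,290:360]; k=(im[:,:,2]-im[:,:,0]>18); v,u=np.nonzero(k);print(n,k.sum(),u.min()+290,u.max()+290,v.min()+160,v.max()+160)
print(proj('w1',[591.5,186.5,118]),proj('w7',[591.5,186.5,118]))
# tray fin geometry from side6
f=lambda u,v,z:px('side6',330+u/5,170+v/5,z).round(1)
print('fin tip top',f(165,420,59),'fin root top',f(207,378,59),'front L/R',f(120,333,59),f(298,425,59))
```

```text
[590.7951931  186.1056931  240.05047606] [ 0.158345   -0.5686326  -0.09333582]
w7 ['image', 'mtx', 'extrinsics']
s7 ['image', 'mtx', 'extrinsics']
d7 ['image', 'mtx', 'extrinsics']
w1 658 313 334 176 208
w7 682 308 330 175 207
[323.13727153 190.49674137] [320.38009902 189.47166834]
fin tip top [ 480.5 -213.3   59. ] fin root top [ 517.9 -206.6   59. ] front L/R [ 505.  -153.1   59. ] [ 530.9 -260.1   59. ]
```

The pin's silhouette is the same size and at the same height as before, so it is seated. Next: check where the nearby red rack stands, and head for the tray pull.

Run:
```python
from h import *
for q in((318,260),(369,300),(321,336),(273,296)): print(px('side0',*q,95).round())
```

```text
[ 359. -177.   95.]
[ 372. -341.   95.]
[ 232. -341.   95.]
[ 213. -193.   95.]
```

Call:
{"api": "servo_tool", "payload": {
  "rows": [
    [1, 0, 0, 0, 0, 0, -6.7],
    [1, 0, 0, 0, 0, 0, -6.7],
    [1, 0, 0, 0, 0, 0, -6.6],
    [1, 1.0, -2.2, 0, 0, 0, 0],
    [1, 1.9, -4.1, 0, 0, 0, 0],
    [1, 1.9, -4.1, 0, 0, 0, 0],
    [1, 1.9, -4.1, 0, 0, 0, 0],
    [1, 1.9, -4.1, 0, 0, 0, 0],
    [1, 1.9, -4.1, 0, 0, 0, 0],
    [1, 1.9, -4.1, 0, 0, 0, 0],
    [1, 1.9, -4.1, 0, 0, 0, 0],
    [1, 1.9, -4.1, 0, 0, 0, 0]
  ]
}}

```text
clock: 22.85
position: [502.0, -190.8, 240.2]
ee_rot: [-0.101, 0.995, 0.0, -0.001]
contact_force: [1.2, -0.2, 0.0]
gripper_width: 85.5
```

Call:
{"api": "servo_tool", "payload": {
  "rows": [
    [1, 0.9, -1.8, 0, 0, 0, 0],
    [1, 0, 0, 0, 0, 0, 0],
    [1, 0, 0, 0, 0, 0, 0]
  ]
}}

```text
clock: 23.15
position: [497.4, -208.8, 240.1]
ee_rot: [-0.1, 0.995, 0.0, -0.001]
contact_force: [0.6, -0.6, 0.1]
gripper_width: 85.1
```

Run:
```python
from h import *
s=read_state();print(s['position'],R.from_quat(s['ee_rot']).as_matrix().round(4)[:,0])
snap('wrist','w8');snap('side','d8')
print(proj('w8',[497,-208.5,59]))
crop('w8',220,100,420,300,2.5,'a');crop('d7',280,130,350,230,5,'b')
a,b=[cv2.imread(f'pics/{k}.png') for k in 'ab'];print(a.shape,b.shape)
cv2.imwrite('pics/k8.png',np.hstack([cv2.resize(a,(450,450)) if 0 else a[:, :450],b[:, :350]]))
```

```text
[ 497.43787986 -208.82841946  240.12519985] [-0.9798 -0.1999  0.0011]
w8 ['image', 'mtx', 'extrinsics']
d8 ['image', 'mtx', 'extrinsics']
[320.33749208 171.6372247 ]
(500, 500, 3) (500, 350, 3)
```

View pics/k8.png

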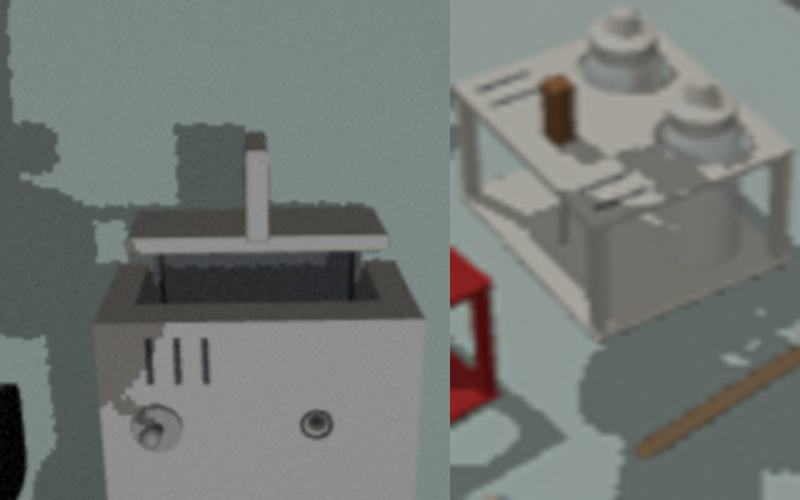

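Right: pin upright and seated in the white rack. Left: tray ajar with the fin's top running from (257,150) to (258,240), and the toggle standing as before.

Run:
```python
from h import *
t=px('w8',220+257/2.5,100+150/2.5,59);r=px('w8',220+258/2.5,100+240/2.5,59);print(t,r,np.linalg.norm(t-r))
g=(r+(t-r)*22/40);d=g-np.array([497.2,-208.7,59]);X=np.array([-.98,-.2]);Y=np.array([-.2,.98]);print(g,d,X@d[:2],Y@d[:2])
```

```text
[ 484.52770158 -208.49422017   59.        ] [ 522.41451327 -200.18988616   59.        ] 38.786240650447105
[ 501.57676684 -204.75726986   59.        ] [4.37676684 3.94273014 0.        ] -5.077777531245646 2.988522164373869
```

Call:
{"api": "servo_tool", "payload": {
  "rows": [
    [1, -0.4, 0.3, 1.5, 0, 0, 0],
    [1, 0, 0, 2, 0, 0, 0],
    [1, 0, 0, 2, 0, 0, 0],
    [1, 0, 0, 2, 0, 0, 0],
    [1, 0, 0, 2, 0, 0, 0],
    [1, 0, 0, 2, 0, 0, 0],
    [1, 0, 0, 2, 0, 0, 0],
    [1, 0, 0, 2, 0, 0, 0],
    [1, 0, 0, 2, 0, 0, 0],
    [1, 0, 0, 2, 0, 0, 0],
    [1, 0, 0, 0.8, 0, 0, 0],
    [1, 0, 0, 0, 0, 0, 0]
  ]
}}

```text
clock: 24.45
position: [500.8, -204.0, 36.8]
ee_rot: [-0.102, 0.995, 0.0, -0.001]
contact_force: [-0.3, -0.2, 0.3]
gripper_width: 85.6
```

Call:
{"api": "servo_tool", "payload": {
  "rows": [
    [0, 0, 0, 0, 0, 0, 0],
    [0, 0, 0, 0, 0, 0, 0],
    [0, 0, 0, 0, 0, 0, 0],
    [0, 0, 0, 0, 0, 0, 0],
    [0, 0, 0, 0, 0, 0, 0],
    [0, 0, 0, 0, 0, 0, 0],
    [0, 0, 0, 0, 0, 0, 0],
    [0, 0, 0, 0, 0, 0, 0],
    [0, 0, 0, 0, 0, 0, 0],
    [0, 0, 0, 0, 0, 0, 0]
  ]
}}

```text
clock: 25.45
position: [501.1, -204.5, 38.3]
ee_rot: [-0.102, 0.995, 0.0, -0.0]
contact_force: [-2.3, 4.9, 5.7]
gripper_width: 9.0
```

Gripped (9 mm, the fin's thickness). Pulling along tool +x and watching for the stop.

Call:
{"api": "servo_tool", "payload": {
  "rows": [
    [0, 0.2, 0, 0, 0, 0, 0],
    [0, 0.4, 0, 0, 0, 0, 0],
    [0, 0.5, 0, 0, 0, 0, 0],
    [0, 0.5, 0, 0, 0, 0, 0],
    [0, 0.5, 0, 0, 0, 0, 0],
    [0, 0.4, 0, 0, 0, 0, 0],
    [0, 0.2, 0, 0, 0, 0, 0],
    [0, 0, 0, 0, 0, 0, 0]
  ]
}}

```text
clock: 26.25
position: [474.6, -210.3, 38.2]
ee_rot: [-0.101, 0.995, -0.0, 0.0]
contact_force: [-1.3, 5.2, 5.3]
gripper_width: 8.9
```

Call:
{"api": "servo_tool", "payload": {
  "rows": [
    [0, 0.2, 0, 0, 0, 0, 0],
    [0, 0.2, 0, 0, 0, 0, 0],
    [0, 0.2, 0, 0, 0, 0, 0],
    [0, 0, 0, 0, 0, 0, 0]
  ]
}}

```text
clock: 26.65
position: [469.0, -211.6, 38.2]
ee_rot: [-0.101, 0.995, -0.0, 0.0]
contact_force: [-0.6, 4.9, 6.0]
gripper_width: 9.3
```

Call:
{"api": "servo_tool", "payload": {
  "rows": [
    [0, 0.2, 0, 0, 0, 0, 0],
    [0, 0.2, 0, 0, 0, 0, 0],
    [0, 0, 0, 0, 0, 0, 0]
  ]
}}

```text
clock: 26.95
position: [465.0, -212.4, 38.2]
ee_rot: [-0.101, 0.995, -0.0, 0.0]
contact_force: [0.1, 4.0, 5.5]
gripper_width: 9.2
```

Call:
{"api": "servo_tool", "payload": {
  "rows": [
    [0, 0.2, 0, 0, 0, 0, 0],
    [0, 0.1, 0, 0, 0, 0, 0],
    [0, 0, 0, 0, 0, 0, 0]
  ]
}}

```text
clock: 27.25
position: [462.2, -213.1, 38.2]
ee_rot: [-0.101, 0.995, -0.0, 0.0]
contact_force: [-1.0, 4.8, 5.9]
gripper_width: 9.2
```

Call:
{"api": "servo_tool", "payload": {
  "rows": [
    [0, 0.2, 0, 0, 0, 0, 0],
    [0, 0.1, 0, 0, 0, 0, 0],
    [0, 0, 0, 0, 0, 0, 0]
  ]
}}

```text
clock: 27.55
position: [459.4, -213.7, 38.2]
ee_rot: [-0.101, 0.995, -0.0, 0.0]
contact_force: [-0.4, 5.0, 5.5]
gripper_width: 9.3
```

Call:
{"api": "servo_tool", "payload": {
  "rows": [
    [0, 0.2, 0, 0, 0, 0, 0],
    [0, 0.1, 0, 0, 0, 0, 0],
    [0, 0, 0, 0, 0, 0, 0]
  ]
}}

```text
clock: 27.85
position: [459.3, -213.8, 38.3]
ee_rot: [-0.102, 0.995, -0.001, 0.003]
contact_force: [6.3, 7.0, 0.6]
gripper_width: 9.0
```

At the stop: position held at 459 with the force rising. A small extra pull, then release and rise clear.

Call:
{"api": "servo_tool", "payload": {
  "rows": [
    [0, 0.1, 0, 0, 0, 0, 0],
    [0, 0, 0, 0, 0, 0, 0]
  ]
}}

```text
clock: 28.05
position: [459.3, -213.9, 38.3]
ee_rot: [-0.102, 0.995, -0.001, 0.004]
contact_force: [8.5, 8.5, -1.9]
gripper_width: 9.0
```

Call:
{"api": "servo_tool", "payload": {
  "rows": [
    [0.3, 0, 0, 0, 0, 0, 0],
    [0.6, 0, 0, 0, 0, 0, 0],
    [0.9, 0, 0, 0, 0, 0, 0],
    [1, 0, 0, 0, 0, 0, 0],
    [1, 0, 0, 0, 0, 0, 0],
    [1, 0, 0, 0, 0, 0, 0],
    [1, 0, 0, 0, 0, 0, 0]
  ]
}}

```text
clock: 28.75
position: [454.9, -214.5, 37.8]
ee_rot: [-0.101, 0.995, 0.0, -0.0]
contact_force: [0.1, 0.4, -0.2]
gripper_width: 85.0
```

Call:
{"api": "servo_tool", "payload": {
  "rows": [
    [1, 0, 0, -0.5, 0, 0, 0],
    [1, 0, 0, -1.5, 0, 0, 0],
    [1, 0, 0, -2, 0, 0, 0],
    [1, 0, 0, -2.5, 0, 0, 0],
    [1, 0, 0, -2.5, 0, 0, 0],
    [1, 0, 0, -2.5, 0, 0, 0],
    [1, 0, 0, -2.5, 0, 0, 0],
    [1, 0, 0, -2.5, 0, 0, 0],
    [1, 0, 0, -2.5, 0, 0, 0],
    [1, 0, 0, -1, 0, 0, 0],
    [1, 0, 0, 0, 0, 0, 0],
    [1, 0, 0, 0, 0, 0, 0]
  ]
}}

```text
clock: 29.95
position: [454.3, -214.1, 236.8]
ee_rot: [-0.101, 0.995, 0.001, -0.001]
contact_force: [-0.3, -0.3, -1.0]
gripper_width: 85.4
```

Run:
```python
from h import *
s=read_state();print(s['position'],s['contact_force'])
snap('wrist','w9');snap('side','d9')
crop('w9',220,100,400,300,2.5,'a');crop('d9',280,130,445,275,2.1,'b')
a,b=[cv2.imread(f'pics/{k}.png') for k in 'ab']
b=cv2.copyMakeBorder(b,0,max(0,500-b.shape[0]),0,0,cv2.BORDER_CONSTANT)
cv2.imwrite('pics/k9.png',np.hstack([a,b]));print(a.shape,b.shape)
```

```text
[ 454.33315017 -214.07535882  236.75108802] [-0.30778772 -0.27637683 -0.96954983]
w9 ['image', 'mtx', 'extrinsics']
d9 ['image', 'mtx', 'extrinsics']
(500, 450, 3) (500, 346, 3)
```

View pics/k9.png

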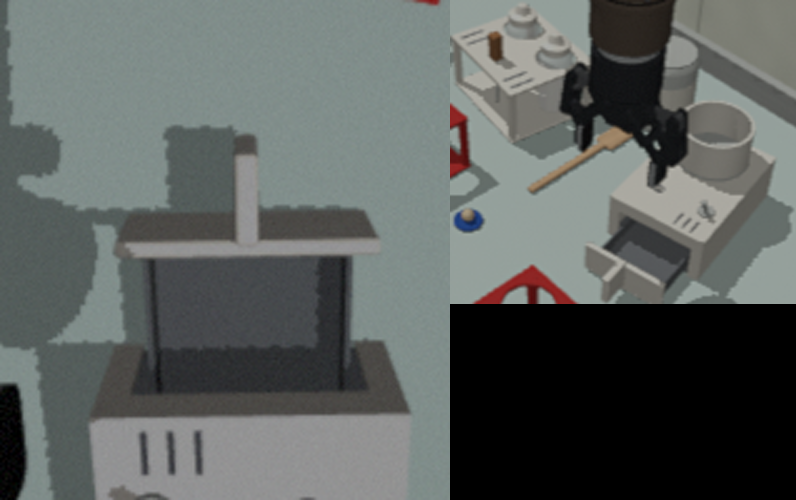

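The tray is fully out. The pin is upright in the rack, the toggle, spoon and pacifier are undisturbed, and the arm is clear.

Run:
```python
from h import *
p=px('w9',220+240/2.5,100+243/2.5,59);q=px('w8',220+258/2.5,100+240/2.5,59);print(p,q,np.linalg.norm(p-q))
print(job_done())
```

```text
[ 480.91332285 -212.75603343   59.        ] [ 522.41451327 -200.18988616   59.        ] 43.36192873951156
the job is handed in; nothing more can be done
None
```

The job is done in the order asked and handed in at about 30 s of the 72 s allowed; handing it in returned no verdict.

- **Catch:** I took the pin from the white rack and pushed it down the access hole. The catch pushed back from about 5 N up to 8 N, then dropped to 5.7 N, and the tray sprang ajar. The highest reading was about 8 N, against the 20 N limit.
- **Pin:** It is back upright in its hole in the rack. It stopped at the same height as when I first gripped it. The close-up image shows it the same size and height as before, about 1.5 mm to one side within its loose hole.
- **Tray:** I pulled it about 42 mm by the arm's reading, until it stopped moving and the force rose to about 8.5 N. The pictures measured 43 mm, which agrees with the ajar start of 15–30 mm and the 65 mm stop.
- **Everything else:** In the last views the toggle, spoon, pacifier, bottles and red racks looked as they were. I did not check the formula can, mug or soap closely, but the arm did not go near them. It finished open and clear.

Early position estimates from different cameras disagreed by 2 to 4 mm, which I settled with close-up looks before acting.

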